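# Gauge the welt guide of a bench edge trimmer with a taper feeler

## Task

Draw the taper feeler out of its wooden block and, holding it upright, slide its blade straight down into the gap between the fixed plate and the spring-loaded plate of the edge trimmer, midway along the plates, until it drags snugly on both plates and the spring plate has given way by about 2 mm. Do not force it: the spring plate must never be pushed back more than 5 mm. Finish still holding the feeler in the gripper, still and upright at that depth, so that I can lock the carriage screw; leave the jar, shoe, hammer and heel blocks alone.

Things in the scene. Friction and masses are not known exactly. Their poses are not given: they have to be found in the camera images.
- feeler: Taper feeler standing in the block: steel wedge blade, wooden handle above; 0.10-0.19 kg. Origin: middle of the tip edge; z up, x along the blade's width, y its thickness. Blade 90 long, 22 wide, 2.5 mm thick at the tip, 1 mm thicker every 8 mm (half per side), 13.75 at the handle. Handle 34 (x) x 28 (y), z = 90 to 165 mm. A half turn about z makes no difference.
- handle_mid (a point): Middle of the feeler's handle, 130 mm above the blade tip: the place to grip.
- block: Fixed wooden block 80 (x) x 90 (y) x 100 mm high, one slot 27 (x) x 19 mm in its top. Origin: centre of its underside. The feeler's handle rests on the block's top, blade in the slot, blade width along the block's x, tip 10 mm above the bench: the feeler must rise 90 mm to come free.
- trimmer: Fixed bench edge trimmer: green base 15 mm high, grey motor to -x. Origin on the bench under the middle of the plates. Two upright steel plates, 44 mm long in x, face each other across y; fixed plate's face at y = -3 mm. Plates z = 52 to 110; above the lip (z = 98) the mouth flares 6 mm per side. Free below down to the base. Nothing over 112 mm high nearby. Blade/plate friction 0.3-0.5.
- fixed_lip (a point): Point on the fixed plate's inner face, middle of its length, at the lip (98 mm above the bench).
- spring_lip (a point): The same point on the spring plate's inner face; moves with it. At rest the gap between the lips is 5 to 7 mm, different each time: the blade first touches both plates with its tip 20 to 36 mm below the lip; 16 mm deeper it has pushed the spring plate back 2 mm.
- spring_plate (a joint): How far the spring plate is pushed back from the fixed plate, along the trimmer's +y, in m: 0 at rest, end stop at 0.008. Its spring resists with 1.5 N at the start plus 3 N per mm (7.5 N at 2 mm).
- jar: Bystander: amber glass jar with a black lid, 64 mm across, 85 mm high; origin at the centre of its underside.
- shoe: Bystander: dark leather shoe, 260 mm long; origin at the centre of its underside.
- hammer: Bystander: hammer lying on the bench.
- heels: Bystander: stack of glued heel blocks, 66 x 60 x 36 mm; origin at the centre of its underside.
Things that resemble listed ones, but are neither listed nor needed, are in the scene too. Of the things like the block, leave any that is purple; of the rest the smaller one is meant.

How it is judged:
On the way, in this order (a step that is already met when the one before it is completed fails the run):
1. the feeler is drawn out of its block, held in the gripper (z of feeler in the frame of block above 0.102 m and contact force between feeler and the fingers above 2 N), for 0.1 s.
2. the blade is between the plates and begins to push the spring plate back (z of feeler in the frame of trimmer below 0.085 m and horizontal distance between feeler and fixed_lip below 0.018 m and value of joint spring_plate above 0.0004 m), for 0.1 s.
At the end, for the whole second after the job is handed in: Gripper still holds the feeler, still, upright (0.1 rad), blade square (0.12 rad) between the plates within 11 mm of their middle, tip 18-80 mm above the bench, pressing the fixed plate with over 0.8 N and the spring plate pushed back 0.8 to 4.2 mm (value of joint spring_plate between 0.0008 and 0.0042 m and contact force between feeler and trimmer above 0.8 N and contact force between feeler and the fingers above 2 N and angle between feeler's own z axis and vertical below 0.1 rad and angle between the x axis of feeler and the x axis of trimmer, either way round below 0.12 rad and x of feeler in the frame of trimmer between -0.011 and 0.011 m and y of feeler in the frame of trimmer between -0.006 and 0.01 m and z of feeler in the frame of trimmer between 0.018 and 0.08 m and linear speed of feeler below 0.01 m/s); the arm keeps its last pose, push and grip.
It fails at once if the spring plate is forced back more than 5.5 mm (value of joint spring_plate above 0.0055 m).
It fails at once if the jar is disturbed (distance of jar from where it was at the start of the episode above 0.03 m).
It fails at once if the shoe is disturbed (distance of shoe from where it was at the start of the episode above 0.03 m).
It fails at once if the heel blocks are disturbed (distance of heels from where it was at the start of the episode above 0.03 m).
It fails at once if the hammer is disturbed (distance of hammer from where it was at the start of the episode above 0.03 m).
It also fails if it takes over 51 s, if anything falls off the work surface, if the arm or the gripper's body presses on something with over 40 N, if the wrist force passes 120 N, or if a joint passes its speed limit or range.

## Robot

A 6-joint arm with a two-finger parallel gripper is mounted at the origin on the work surface. World frame = base frame: x ahead of the robot, y to its left, z up, the work surface at z = 0. Lengths are in m, angles in rad, forces in N, time in s.
With the tool pointing down it reaches from about 0.325 to 0.925 m from the base axis. Payload 3.1 kg.
Tool frame: the origin (TCP) lies on the centre line of the jaws, within the pads' length; the fingertips stand tcp_to_tips ahead of it and the grasp point (between the pads) lies 6 mm ahead of it (tcp_to_tips is the distance from the TCP to the fingertips, in m); z points along the fingers, y is the line along which they close (so a half turn about z gives the same grasp; the last joint's range is limited). The gripper opens to 85 mm and grips with 20 to 120 N. Pads are 22 mm wide; open, the fingers measure 114 mm over their backs; the gripper's body (76 mm by 85 mm) begins 54 mm behind the grasp point. The pads swing forward as they close: fully open they stand 13 mm farther back than shut.
Start: joints at [1.048, 0.217, 1.613, -0, 1.311, -0.112], TCP at [0.25, 0.573, 0.256] pointing down, gripper open.
Joint ranges: [-2.75, 2.75], [-0.78, 2.1], [0.31, 2.55], [-1.13, 4.27], [0.13, 2.63], [-2.58, 2.58]. Speed limits (rad/s): [2.79, 2.79, 3.14, 3.14, 3.14, 3.14].

## Interface

Orientations are given as [roll, pitch, yaw] about the fixed x, y, z axes, in that order (R = Rz(yaw) Ry(pitch) Rx(roll)).
In Python, from rig import sense, get_image, camera_model, close_job, tcp_to_tips gives the robot as it stands.
- The arm moves only by the tool step_arm, never from a script. Its argument "targets" is a list of rows, each a list of 6 numbers: the shift along the tool's x, y, z in m, then the turn, a rotation vector about the tool's x, y, z in degrees. A call has 1 to 20 rows; each row is the pose to reach, as a shift and turn from the pose commanded when the call began, along the tool's axes at that moment; what a row does not reach only later rows make up. A row lasts 1/8 s, in which the tool goes at most 62.5 mm and 10.7 degrees, less where a joint would pass 70% of its speed; a pose out of reach is approached as far as the arm can. A call with a gripper value outside its range is refused whole. "fingers" is the finger opening in m, from 0 to 0.0854, set as the call begins (left out, the last holds). The fingers move at their own pace and stop on an object; the grip force is fixed at half the most. Time passes only in rows, so rows that repeat a pose let the fingers close. It gives the time, the measured TCP pose, the force, the opening and the grip force at its end, in the units of the state.
- sense(): the state, without advancing time (a new reading comes with each control period).
- get_image(name): name is "scene" or "side" or "wrist"; returns the picture (384x512x3 uint8, red, green, blue); there is no depth.
- camera_model(name): a dict with "fx", "fy", "cx", "cy" (pixels), "rvec" (rotation vector, rad) and "tvec" (3), from world to camera coordinates, as OpenCV has them. Camera axes: x right, y down, z forward; pixel columns grow to the right and rows downward; lengths in m; the calibration is good to about 2 mm. A picture is of the moment at which its call begins: read the wrist's pose just before it. camera_model takes no time and is no camera call; for the wrist camera it gives the pose at the moment of the call.
- close_job(): hands the job in; it is judged then, once.
The state is a dict: "time_s": time; "joints": joint angles; "joint_velocities": joint speeds; "tau": joint torques, N m; "tcp_pos": TCP position; "tool_rot": TCP orientation; "force": force on the tool from outside, world axes, zero at the start; "wrist_torque": the same for the moment, N m; "opening": opening from 0.0 (shut) to 1.0 (fully open); "finger_force": force on a finger pad.
Only numpy, scipy, OpenCV 4.12 (cv2) and the standard library are available. Lean on these libraries where they do the work, as an engineer would, in place of code of your own. Each camera call takes 0.05 s, during which the arm holds its last target. There are 200 camera calls.

## Working session

There is one attempt and no reset: what is moved stays moved. The work goes in short steps, Python scripts to look and compute and a tool call to move; the robot and the scene stay as the last step left them, time stands still between calls to the robot, and variables do not carry over. Pictures are saved under pics/ and viewed, at most 10 in all, crops included, and the job is handed in when it is done.

Besides the shell and the picture viewer there is one more tool, called as a command line: name --pt "numbers of a row" for each row, then --argument value for the rest. step_arm: Moves the arm, as the interface text tells. Its arguments: {"type":"object","properties":{"targets":{"type":"array","items":{"type":"array","items":{"type":"number"}}},"fingers":{"type":"number"}},"required":["targets"]}

```bash
mkdir -p pics; cat > h.py <<'E'
import numpy as np, cv2
from rig import sense, get_image, camera_model, close_job, tcp_to_tips
def shot(n,name):
    m=camera_model(n); im=get_image(n); cv2.imwrite(f'pics/{name}.png',im[:,:,::-1]); np.save(f'pics/{name}.npy',np.array([m],dtype=object),allow_pickle=True); return im,m
def load(name): return cv2.imread(f'pics/{name}.png'), np.load(f'pics/{name}.npy',allow_pickle=True)[0]
def KRt(m):
    K=np.array([[m['fx'],0,m['cx']],[0,m['fy'],m['cy']],[0,0,1.]]); R=cv2.Rodrigues(np.array(m['rvec'],float))[0]; return K,R,np.array(m['tvec'],float).ravel()
def ray(m,uv):
    K,R,t=KRt(m); d=R.T@np.linalg.inv(K)@np.array([uv[0],uv[1],1.]); return -R.T@t,d
def onz(m,uv,z):
    o,d=ray(m,uv); return o+d*(z-o[2])/d[2]
def tri(m1,u1,m2,u2):
    o1,d1=ray(m1,u1);o2,d2=ray(m2,u2); d1/=np.linalg.norm(d1); d2/=np.linalg.norm(d2)
    s=np.linalg.lstsq(np.c_[d1,-d2],o2-o1,rcond=None)[0]; a=o1+d1*s[0]; b=o2+d2*s[1]; return (a+b)/2,np.linalg.norm(a-b)
def proj(m,P):
    K,R,t=KRt(m); q=K@(R@np.array(P,float)+t); return q[:2]/q[2]
E
python3 - <<'E'
from h import *
print(sense(), tcp_to_tips)
a,m1=shot('scene','s1'); b,m2=shot('side','d1'); 
print([np.round(ray(m,(256,192))[0],3) for m in (m1,m2)])
E
```

```text
{'time_s': 0.0, 'joints': array([ 1.04773946e+00,  2.17767624e-01,  1.61494113e+00,  8.56244536e-06,
        1.31128710e+00, -1.12215800e-01]), 'joint_velocities': array([ 1.76171091e-03,  4.91113876e-04, -1.09202785e-03, -6.26429624e-04,
       -4.05709643e-06, -8.09228464e-04]), 'tau': array([-1.34541019e-04, -3.96851420e+01, -3.03844821e+01, -2.05581687e-04,
        9.79549630e-03, -2.55357071e-05]), 'tcp_pos': array([0.24921889, 0.57233669, 0.25495619]), 'tool_rot': array([-3.13920549e+00, -2.77329913e-04,  2.73074905e+00]), 'force': array([ 0.37597032, -0.8164232 , -0.21524175]), 'wrist_torque': array([ 0.02644019, -0.0457737 , -0.00371307]), 'finger_force': 0.0, 'opening': 1.0016950857702822} 0.025
[array([ 1.296, -0.256,  1.43 ]), array([0.215, 1.072, 1.428])]
```

View pics/s1.png

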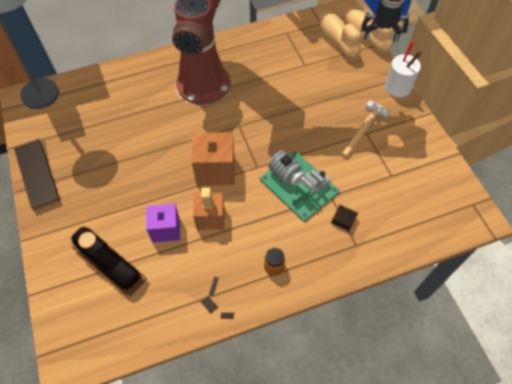

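View pics/d1.png

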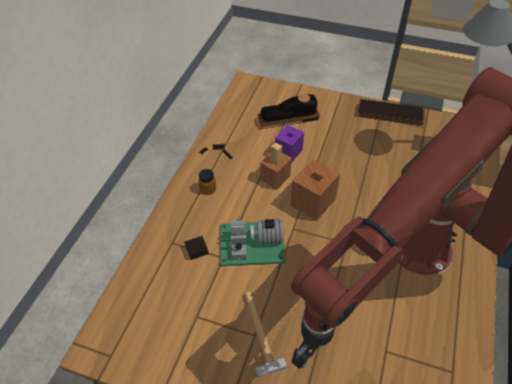

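The scene view shows three block-like things. The purple one is at (163,223), a large brown one with an empty slot at (213,158), and a small brown one with the feeler's handle standing in it at (209,208). The small brown one fits: it isn't purple and it's the smaller of the rest. The trimmer is at (300,183), with its motor to the upper left. I'll confirm with an enlarged crop.

```bash
python3 - <<'E'
from h import *
a,_=load('s1'); b,_=load('d1')
c=lambda im,x,y,w,h:cv2.resize(im[y:y+h,x:x+w],(400,300),interpolation=cv2.INTER_CUBIC)
o=np.vstack([np.hstack([c(a,170,165,80,60+0),c(a,250,145,100,75)]),np.hstack([c(b,240,130,80,60),c(b,205,205,100,75)])])
cv2.imwrite('pics/c1.png',o)
E
```

```text
(no output)
```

View pics/c1.png

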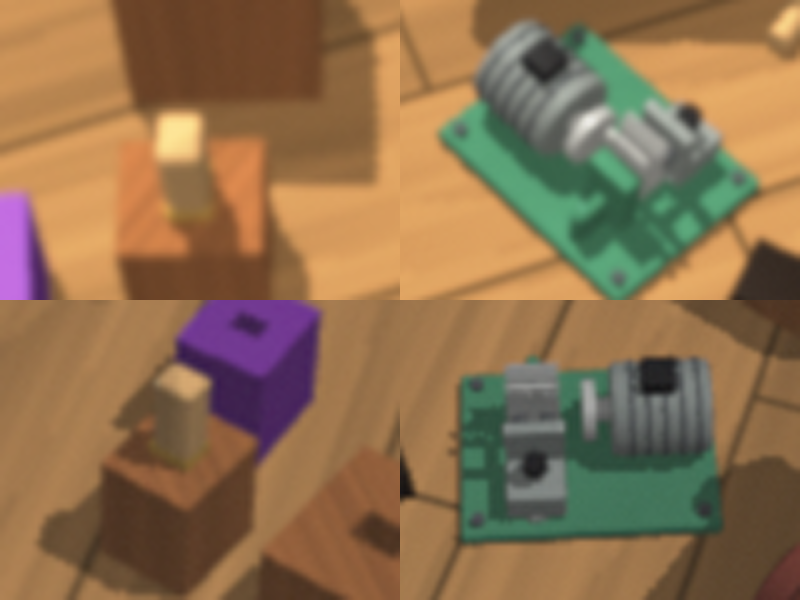

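The crop confirms the small brown block at (209,208), with the pale handle top at about (206,192) in scene and (277,146) in side. The trimmer's plates stand near (310,182) in scene and (238,238) in side, with a black screw on the spring carriage. Next I'll measure the block and trimmer.

```bash
python3 - <<'E'
from h import *
a,m1=load('s1'); b,m2=load('d1')
print('handle top',tri(m1,(206.2,192),m2,(276.6,146.4)), onz(m1,(206.2,192),.175),onz(m2,(276.6,146.4),.175))
q=[onz(m1,(170+x/5,165+y/5),.1) for x,y in [(120,138),(265,138),(268,255),(118,255)]]
print('block top scene',np.round(q,4),np.mean(q,0), [np.linalg.norm(q[i]-q[i-1]).round(3) for i in range(4)])
q=[onz(m2,(240+x/5,130+y/5),.1) for x,y in [(103,162),(185,208),(255,138),(175,100)]]
print('block top side',np.round(q,4),np.mean(q,0), [np.linalg.norm(q[i]-q[i-1]).round(3) for i in range(4)])
for im,m in((a,m1),(b,m2)):
    h=cv2.cvtColor(im,cv2.COLOR_BGR2HSV); k=cv2.inRange(h,(65,80,40),(95,255,255))
    c=max(cv2.findContours(k,0,2)[0],key=cv2.contourArea)
    P=np.array([onz(m,p[0],.015)[:2] for p in cv2.convexHull(c)],np.float32)
    r=cv2.minAreaRect(P*1000); print('base',r, cv2.boxPoints(r).round(0).tolist())
print('knob',tri(m1,(250+288/4,145+115/4),m2,(205+133/4,205+165/4)))
print('motor box',tri(m1,(250+145/4,145+60/4),m2,(205+258/4,205+75/4)))
mw=camera_model('wrist'); s=sense(); o,d=ray(mw,(256,192)); 
from scipy.spatial.transform import Rotation as R
Rt=R.from_euler('xyz',s['tool_rot']).as_matrix(); print('cam in tool',Rt.T@(o-s['tcp_pos']),Rt.T@KRt(mw)[1].T, mw['fx'])
print('tool x,y world',Rt)
E
```

```text
handle top (array([ 0.56607102, -0.14938105,  0.17312183]), np.float64(0.0025390107940843633)) [ 0.56834818 -0.14883829  0.175     ] [ 0.5647609  -0.14874931  0.175     ]
block top scene [[ 0.5137 -0.179   0.1   ]
 [ 0.5452 -0.0937  0.1   ]
 [ 0.6238 -0.1177  0.1   ]
 [ 0.5922 -0.2037  0.1   ]] [ 0.56872724 -0.14851438  0.1       ] [np.float64(0.082), np.float64(0.091), np.float64(0.082), np.float64(0.092)]
block top side [[ 0.617  -0.1228  0.1   ]
 [ 0.5456 -0.0978  0.1   ]
 [ 0.517  -0.182   0.1   ]
 [ 0.5857 -0.2015  0.1   ]] [ 0.56633027 -0.1510258   0.1       ] [np.float64(0.085), np.float64(0.076), np.float64(0.089), np.float64(0.071)]
base ((556.0269775390625, 165.52688598632812), (213.5564727783203, 162.919921875), 21.616806030273438) [[427.0, 202.0], [487.0, 50.0], [685.0, 129.0], [625.0, 281.0]]
base ((551.2158813476562, 170.3460235595703), (212.4725341796875, 167.9494171142578), 21.62820053100586) [[422.0, 209.0], [483.0, 53.0], [681.0, 131.0], [619.0, 288.0]]
knob (array([0.5744827 , 0.23481228, 0.07237385]), np.float64(0.001156091362383421))
motor box (array([0.50009466, 0.13650783, 0.1009283 ]), np.float64(0.001952593370482004))
cam in tool [ 8.28879874e-02  5.43234176e-05 -1.17865475e-01] [[ 7.56148606e-04 -9.46367403e-01 -3.23091576e-01]
 [ 9.99999339e-01  9.95407710e-04 -5.75296039e-04]
 [ 8.66049264e-04 -3.23090927e-01  9.46367530e-01]] 338.15028503788767
tool x,y world [[-9.16810772e-01  3.99320360e-01 -1.12140007e-03]
 [ 3.99321861e-01  9.16808694e-01 -1.96700124e-03]
 [ 2.42645688e-04 -2.25116749e-03 -9.99997437e-01]]
```

step_arm --pt "-0.478 -0.225 0 0 0 -45" --pt "-0.478 -0.225 0 0 0 -45" --pt "-0.478 -0.225 0 0 0 -45" --pt "-0.478 -0.225 0 0 0 -45" --pt "-0.478 -0.225 0 0 0 -45" --pt "-0.478 -0.225 0 0 0 -45" --pt "-0.478 -0.225 0 0 0 -45" --pt "-0.478 -0.225 0 0 0 -45" --pt "-0.478 -0.225 0 0 0 -45" --pt "-0.478 -0.225 0 0 0 -45" --pt "-0.478 -0.225 0 0 0 -45" --pt "-0.478 -0.225 0 0 0 -45" --pt "-0.478 -0.225 0 0 0 -45" --pt "-0.478 -0.225 0 0 0 -45" --pt "-0.478 -0.225 0 0 0 -45"

```text
time_s: 1.98
tcp_pos: [0.5978, 0.1762, 0.2564]
tool_rot: [-3.142, 0.0, -2.766]
force: [0.1, -0.3, 0.5]
opening: 1.003
finger_force: 0.0
```

```bash
python3 - <<'E'
from h import *
s=sense(); print(s['time_s'],s['tcp_pos'],s['tool_rot'],s['joints'].round(2))
im,m=shot('wrist','w1'); cv2.imwrite('pics/w1b.png',cv2.resize(im[:,:,::-1],(768,576),interpolation=cv2.INTER_CUBIC))
E
```

```text
1.975 [0.59779609 0.1762405  0.25644513] [-3.14150060e+00  2.28872586e-04 -2.76632936e+00] [ 0.17  0.21  1.62 -0.    1.31 -1.77]
```

View pics/w1b.png

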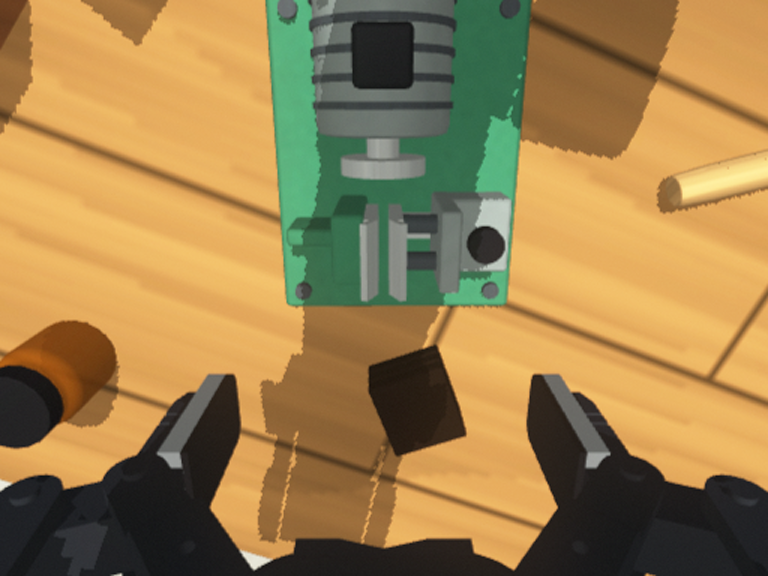

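The wrist view shows the trimmer square in the picture. The fixed plate is at the left (x≈370, y 205–300), and the spring plate at the right (x≈398) with its rods and the black knob at (486,245). The gap lies between, around x≈384. I'll zoom in on the lips.

```bash
python3 - <<'E'
from h import *
im,m=load('w1'); print(m['fx'])
cv2.imwrite('pics/c2.png',cv2.resize(im[128:208,225:295],(700,600*4//3*1)[0:1]+(600,),interpolation=cv2.INTER_NEAREST))
g=cv2.cvtColor(im,cv2.COLOR_BGR2GRAY)
for r in (140,150,165,180,195): print(r,g[r,234:278].tolist())
for z in(.052,.098,.11): print(z,[onz(m,p,z).round(4).tolist() for p in((250,168),(260,168))])
E
```

```text
338.15028503788767
140 [62, 62, 62, 62, 60, 62, 62, 62, 67, 88, 103, 103, 102, 101, 102, 102, 101, 102, 96, 90, 89, 90, 91, 92, 95, 105, 103, 102, 102, 102, 102, 102, 101, 102, 93, 90, 89, 90, 89, 88, 90, 89, 90, 89]
150 [91, 92, 92, 90, 90, 112, 161, 158, 153, 150, 132, 124, 124, 124, 122, 123, 124, 118, 102, 90, 90, 90, 89, 88, 97, 124, 139, 139, 138, 139, 141, 142, 139, 137, 141, 144, 139, 113, 64, 65, 66, 65, 66, 66]
165 [92, 90, 90, 90, 90, 103, 145, 161, 160, 155, 137, 122, 124, 123, 122, 122, 123, 119, 104, 91, 89, 88, 91, 90, 98, 126, 139, 140, 138, 138, 139, 139, 140, 142, 143, 143, 138, 111, 91, 92, 92, 92, 91, 90]
180 [91, 91, 89, 91, 89, 98, 130, 156, 157, 154, 144, 121, 123, 124, 122, 122, 124, 120, 105, 91, 91, 92, 92, 92, 101, 126, 139, 140, 139, 138, 138, 138, 138, 141, 141, 140, 132, 93, 80, 81, 83, 83, 83, 81]
195 [91, 90, 87, 90, 89, 95, 120, 155, 156, 156, 149, 122, 123, 123, 122, 122, 125, 119, 100, 92, 91, 90, 90, 88, 95, 119, 141, 142, 138, 140, 141, 137, 138, 142, 141, 142, 134, 100, 92, 91, 92, 92, 95, 92]
0.052 [[0.6102, 0.1751, 0.052], [0.6065, 0.1843, 0.052]]
0.098 [[0.5974, 0.1709, 0.098], [0.5943, 0.1788, 0.098]]
0.11 [[0.5941, 0.1698, 0.11], [0.5911, 0.1774, 0.11]]
```

View pics/c2.png

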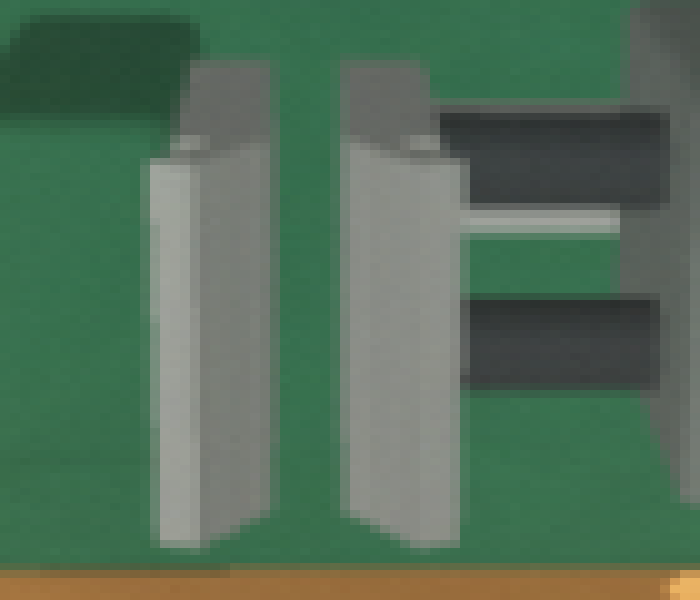

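The crop shows the fixed lip edge at column ≈252 and the spring lip edge at ≈258.4. The lip's ends are at rows ≈146.5 and 196.3.

```bash
python3 - <<'E'
from h import *
im,m=load('w1'); s=sense()
A=onz(m,(251.9,146.5),.098);B=onz(m,(251.9,196.3),.098);C=onz(m,(258.5,146.5),.098);D=onz(m,(258.5,196.3),.098)
print('len',np.linalg.norm(A-B),'gap',np.linalg.norm((A+B-C-D)/2)); print('fixed mid',(A+B)/2,'spring mid',(C+D)/2)
# direction of top rim outer edges, subpixel
g=cv2.cvtColor(im,cv2.COLOR_BGR2GRAY).astype(float)
def edge(r,c0,c1):
    d=np.abs(np.diff(g[r,c0:c1])); return c0+.5+(d*np.arange(len(d))).sum()/d.sum()
for c0,c1,z,n in((237,242,.11,'fixrim'),(268,274,.11,'sprrim'),(249,255,.098,'fixlip'),(256,261,.098,'sprlip')):
    P=np.array([onz(m,(edge(r,c0,c1),r),z)[:2] for r in range(153,193)]); 
    v=cv2.fitLine(P.astype(np.float32),1,0,.01,.01).ravel(); v=v*np.sign(v[0]); print(n,np.degrees(np.arctan2(v[1],v[0])),P.mean(0),[edge(r,c0,c1) for r in(155,190)])
# base edges dir
h=cv2.cvtColor(im,cv2.COLOR_BGR2HSV); k=cv2.inRange(h,(60,60,30),(95,255,255))
for r0,r1,f in((30,190,'min'),(30,80,'max')):
    P=np.array([onz(m,(getattr(np.nonzero(k[r])[0],f)(),r),.015)[:2] for r in range(r0,r1)],np.float32)
    v=cv2.fitLine(P,cv2.DIST_HUBER,0,.01,.01).ravel(); v=v*np.sign(v[0]); print('base',np.degrees(np.arctan2(v[1],v[0])),v[2:])
P=np.array([onz(m,(c,np.nonzero(k[:,c])[0].max()),.015)[:2] for c in range(195,335)],np.float32)
v=cv2.fitLine(P,cv2.DIST_HUBER,0,.01,.01).ravel(); v=v*np.sign(v[1]); print('base end',np.degrees(np.arctan2(v[1],v[0]))-90)
E
```

```text
len 0.04438870164258818 gap 0.005633852788029264
fixed mid [0.60011709 0.1736918  0.098     ] spring mid [0.59804609 0.17893119 0.098     ]
fixrim 21.837809 [0.60083626 0.16335724] [np.float64(239.2391304347826), np.float64(240.05223880597015)]
sprrim 21.66451 [0.5915056  0.18696274] [np.float64(270.95283018867923), np.float64(270.48)]
fixlip 21.104488 [0.60069759 0.1737176 ] [np.float64(251.63888888888889), np.float64(251.69444444444446)]
sprlip 21.894438 [0.59851347 0.17924315] [np.float64(258.5816326530612), np.float64(258.75454545454545)]
base 21.713448 [0.5880362 0.0929192]
base 21.58772 [0.4695609  0.22442503]
base end 21.574707
```

step_arm --pt "0.148 -0.291 0 0 0 40.5" --pt "0.148 -0.291 0 0 0 40.5" --pt "0.148 -0.291 0 0 0 40.5" --pt "0.148 -0.291 0 0 0 40.5" --pt "0.148 -0.291 0 0 0 40.5" --pt "0.148 -0.291 0 0 0 40.5" --pt "0.148 -0.291 0 0 0 40.5" --pt "0.148 -0.291 0 0 0 40.5" --pt "0.148 -0.291 0 0 0 40.5" --pt "0.148 -0.291 0 0 0 40.5"

```text
time_s: 3.28
tcp_pos: [0.5669, -0.1478, 0.2563]
tool_rot: [3.141, -0.0, 2.811]
force: [0.8, -0.6, 0.2]
opening: 1.003
finger_force: 0.0
```

```bash
python3 - <<'E'
from h import *
s=sense(); print(s['time_s'],s['tcp_pos'],s['tool_rot'],s['joints'].round(2))
im,m=shot('wrist','w2'); cv2.imwrite('pics/w2b.png',cv2.resize(im[:,:,::-1],(768,576),interpolation=cv2.INTER_CUBIC))
E
```

```text
3.275 [ 0.5669181  -0.14783585  0.25630631] [ 3.14146097e+00 -4.02276508e-05  2.81128408e+00] [-0.37  0.13  1.71  0.    1.3  -1.62]
```

View pics/w2b.png

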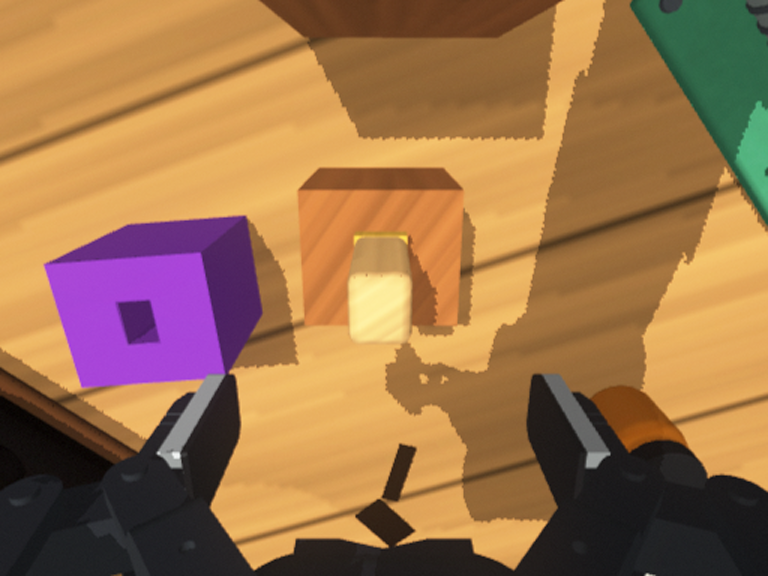

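The wrist view shows the handle's top face at about x 351–410, y 274–342 in the enlarged picture. The block's top face has corners (300,190), (462,190), (458,325), (306,325), nearly square to the tool. The purple block is at the left.

```bash
python3 - <<'E'
from h import *
from scipy.spatial.transform import Rotation as R
im,m=load('w2'); s=sense(); h=cv2.cvtColor(im,cv2.COLOR_BGR2HSV)
T=R.from_euler('xyz',s['tool_rot']).as_matrix(); f=lambda P:(T.T@(P-s['tcp_pos'])*1000).round(1)
c=[(351,274),(410,274),(410,342),(350,342)]
P=np.array([onz(m,((x+.5)/1.5-.5,(y+.5)/1.5-.5),.175) for x,y in c]); print('handle',f(P.mean(0)),[np.linalg.norm(P[i]-P[i-1]).round(4) for i in range(4)])
c=[(300,190),(462,190),(458,325),(306,325)]
P=np.array([onz(m,((x+.5)/1.5-.5,(y+.5)/1.5-.5),.1) for x,y in c]); print('block',f(P.mean(0)),[np.linalg.norm(P[i]-P[i-1]).round(4) for i in range(4)],[f(p) for p in P])
# edge directions: block top upper edge, left, right
g=h[:,:,2].astype(float)
P=[]
for col in range(206,302,2):
    r=118+np.argmax(np.diff(g[118:134,col])); P.append(f(onz(m,(col,r+.5),.1)))
P=np.array(P,np.float32); v=cv2.fitLine(P[:,:2],cv2.DIST_HUBER,0,.01,.01).ravel(); print('top edge dev deg',np.degrees(np.arctan(v[0]/v[1])),P[:,0].std())
k=(g>200)&(h[:,:,1]<140)
roi=np.zeros_like(k); roi[184:228,228:280]=1; kk=(k&roi).astype(np.uint8)
n,l,st,ce=cv2.connectedComponentsWithStats(kk); i=1+np.argmax(st[1:,4]); print(st[i],ce[i],f(onz(m,ce[i],.175)))
E
```

```text
handle [-0.3 -1.1 81.3] [np.float64(0.0312), np.float64(0.0245), np.float64(0.0312), np.float64(0.0261)]
block [ -2.1  -0.9 156.3] [np.float64(0.0798), np.float64(0.0875), np.float64(0.0798), np.float64(0.0898)] [array([ 37.7, -44.9, 156.3]), array([ 37.8,  42.6, 156.3]), array([-41.9,  44.3, 156.3]), array([-42.1, -45.5, 156.3])]
top edge dev deg 0.09262851 0.11426066
[ 232  184   42   44 1786] [252.31634938 205.17301232] [ 0.1 -1.8 81.3]
```

step_arm --pt "0 -0.001 0.03 0 0 0" --pt "0 -0.001 0.06 0 0 0" --pt "0 -0.001 0.085 0 0 0" --pt "0 -0.001 0.1 0 0 0" --pt "0 -0.001 0.11 0 0 0" --pt "0 -0.001 0.11 0 0 0"

```text
time_s: 4.08
tcp_pos: [0.5662, -0.1499, 0.146]
tool_rot: [3.142, -0.001, 2.81]
force: [-0.9, -0.0, 0.7]
opening: 0.999
finger_force: 0.0
```

step_arm --pt "0 0 0 0 0 0" --pt "0 0 0 0 0 0" --pt "0 0 0 0 0 0" --pt "0 0 0 0 0 0" --pt "0 0 0 0 0 0" --pt "0 0 0 0 0 0" --pt "0 0 0 0 0 0" --pt "0 0 0 0 0 0" --fingers 0

```text
time_s: 5.08
tcp_pos: [0.5669, -0.1503, 0.147]
tool_rot: [-3.142, 0.001, 2.809]
force: [-0.9, 0.6, 4.8]
opening: 0.323
finger_force: 59.6
```

step_arm --pt "0 0 -0.01 0 0 0" --pt "0 0 -0.025 0 0 0" --pt "0 0 -0.045 0 0 0" --pt "0 0 -0.065 0 0 0" --pt "0 0 -0.085 0 0 0" --pt "0 0 -0.105 0 0 0" --pt "0 0 -0.125 0 0 0" --pt "0 0 -0.14 0 0 0" --pt "0 0 -0.14 0 0 0" --pt "0 0 -0.14 0 0 0"

```text
time_s: 6.32
tcp_pos: [0.5659, -0.1499, 0.2854]
tool_rot: [3.142, -0.002, 2.809]
force: [0.6, -0.1, -2.3]
opening: 0.32
finger_force: 59.1
```

```bash
python3 - <<'E'
from h import *
s=sense(); print(s['time_s'],s['tcp_pos'],s['tool_rot'],s['force'],s['opening'],s['finger_force'])
im,m=shot('wrist','w3'); b,m2=shot('side','d3'); a,m1=shot('scene','s3')
c=lambda im,x,y,w,h,W,H:cv2.resize(im[y:y+h,x:x+w,::-1],(W,H),interpolation=cv2.INTER_CUBIC)
P=s['tcp_pos']-[0,0,.07]; u=proj(m2,P).astype(int); v=proj(m1,P).astype(int)
print(u,v,[proj(m2,s['tcp_pos']-[0,0,.136]),proj(m1,s['tcp_pos']-[0,0,.136])])
o=np.hstack([c(im,128,130,256,192,400,300),c(b,u[0]-40,u[1]-30,80,60,400,300)]); o2=np.hstack([c(a,v[0]-40,v[1]-30,80,60,400,300)]*2)
cv2.imwrite('pics/c3.png',np.vstack([o,o2]))
E
```

```text
6.325 [ 0.56591505 -0.14989256  0.28544846] [ 3.14155684e+00 -1.56883993e-03  2.80933482e+00] [ 0.56334112 -0.07334654 -2.28044763] 0.3198594401208881 59.053566455841064
[276 137] [204 184] [array([276.23079974, 151.1270043 ]), array([206.3972562 , 195.67701304])]
```

View pics/c3.png

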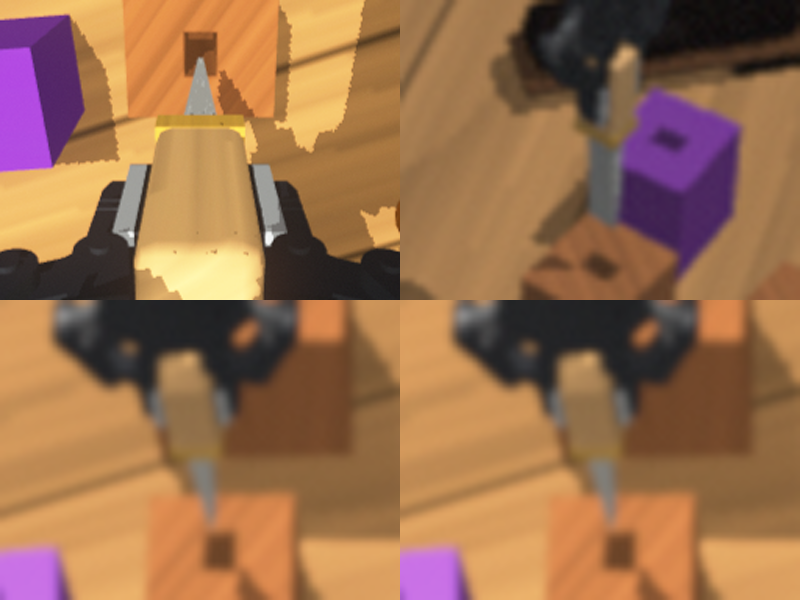

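The feeler is out: the blade tip is visible at about (256,167) in the wrist picture, it hangs straight between the pads, and the block's slot is empty. Next I carry it over the trimmer.

step_arm --pt "0.005 0.02 0 0 0 -3" --pt "0.012 0.05 0 0 0 -7" --pt "0.021 0.09 0 0 0 -12" --pt "0.031 0.13 0 0 0 -17" --pt "0.04 0.17 0 0 0 -22" --pt "0.05 0.21 0 0 0 -27" --pt "0.059 0.25 0 0 0 -32" --pt "0.067 0.285 0 0 0 -36" --pt "0.072 0.307 0 0 0 -39" --pt "0.075 0.319 0 0 0 -40.7" --pt "0.075 0.319 0 0 0 -40.7" --pt "0.075 0.319 0 0 0 -40.7" --pt "0.075 0.319 0.015 0 0 -40.7" --pt "0.075 0.319 0.03 0 0 -40.7" --pt "0.075 0.319 0.03 0 0 -40.7" --pt "0.075 0.319 0.03 0 0 -40.7"

```text
time_s: 8.48
tcp_pos: [0.5994, 0.1758, 0.2559]
tool_rot: [3.142, -0.001, -2.764]
force: [0.6, -1.3, -1.0]
opening: 0.32
finger_force: 59.2
```

```bash
python3 - <<'E'
from h import *
s=sense(); print(s['time_s'],s['tcp_pos'],s['tool_rot'],s['force'],s['opening'],s['finger_force'],proj(camera_model('wrist'),s['tcp_pos']-[0,0,.136]))
im,m=shot('wrist','w4')
cv2.imwrite('pics/c4.png',cv2.resize(im[120:216,192:320,::-1],(800,600),interpolation=cv2.INTER_CUBIC))
E
```

```text
8.475 [0.59943496 0.17575136 0.25587832] [ 3.14150021e+00 -6.64190377e-04 -2.76377323e+00] [ 0.55489813 -1.29796816 -0.9953832 ] 0.3200605880274997 59.16877806186676 [255.65558102 178.94838939]
```

View pics/c4.png

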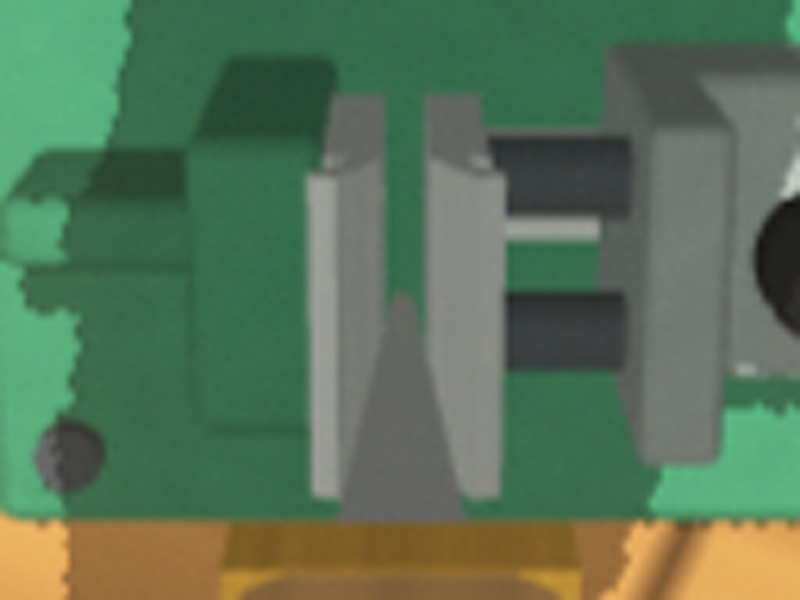

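The tip is at (402,295) in the crop, between the lips at 385 and 427 (middle 406). It needs about +0.5 mm in y, then I lower it.

step_arm --pt "0 0.0005 0 0 0 0" --pt "0 0.0005 0.004 0 0 0" --pt "0 0.0005 0.008 0 0 0" --pt "0 0.0005 0.012 0 0 0" --pt "0 0.0005 0.016 0 0 0" --pt "0 0.0005 0.02 0 0 0" --pt "0 0.0005 0.024 0 0 0" --pt "0 0.0005 0.028 0 0 0" --pt "0 0.0005 0.032 0 0 0" --pt "0 0.0005 0.036 0 0 0" --pt "0 0.0005 0.038 0 0 0" --pt "0 0.0005 0.04 0 0 0" --pt "0 0.0005 0.04 0 0 0" --pt "0 0.0005 0.04 0 0 0"

```text
time_s: 10.28
tcp_pos: [0.5994, 0.1764, 0.2165]
tool_rot: [-3.141, 0.0, -2.764]
force: [0.6, -0.0, -1.0]
opening: 0.324
finger_force: 59.2
```

```bash
cat > look.py <<'E'
from h import *
import sys
from scipy.spatial.transform import Rotation as R
F=[];
for i in range(4): s=sense(); F.append(s['force']); im,m=shot('wrist',sys.argv[1])
T=R.from_euler('xyz',s['tool_rot']).as_matrix(); Fm=np.mean(F,0)
print('t',round(s['time_s'],2),'tcp',s['tcp_pos'].round(4),'rot',s['tool_rot'].round(4),'F tool xyz',(T.T@Fm).round(2),'std',np.std(F,0).round(2),'trq',s['wrist_torque'].round(3),'tip z',s['tcp_pos'][2]-.136)
g=cv2.cvtColor(im,cv2.COLOR_BGR2GRAY).astype(float)
def edge(c0,c1,r0=150,r1=160):
    p=g[r0:r1].mean(0); d=np.abs(np.diff(p[c0:c1])); return round(c0+.5+(d*np.arange(len(d))).sum()/d.sum(),2)
print(g[150:158,246:276].mean(0).round().astype(int).tolist())
E
python3 look.py w5
```

```text
t 10.43 tcp [0.5995 0.1764 0.2165] rot [-3.1415e+00  3.0000e-04 -2.7635e+00] F tool xyz [ 0.18 -0.03  1.21] std [0.93 0.21 0.46] trq [ 0.017 -0.069 -0.011] tip z 0.08049413880850231
[103, 104, 104, 104, 106, 106, 103, 95, 95, 95, 95, 95, 96, 101, 112, 108, 106, 105, 104, 103, 104, 106, 109, 111, 110, 97, 70, 69, 69, 69]
```

step_arm --pt "0 0 0.002 0 0 0" --pt "0 0 0.004 0 0 0" --pt "0 0 0.006 0 0 0" --pt "0 0 0.008 0 0 0" --pt "0 0 0.008 0 0 0"

```text
time_s: 11.1
tcp_pos: [0.5992, 0.1764, 0.208]
tool_rot: [3.141, -0.001, -2.764]
force: [0.0, -0.1, -1.6]
opening: 0.322
finger_force: 59.2
```

```bash
python3 look.py w6
```

```text
t 11.25 tcp [0.5994 0.1764 0.2084] rot [-3.1416e+00  2.0000e-04 -2.7635e+00] F tool xyz [ 0.2  -0.27  1.2 ] std [0.29 0.53 0.29] trq [ 0.01  -0.011  0.042] tip z 0.0723836272120453
[104, 104, 104, 104, 104, 104, 104, 96, 96, 96, 96, 96, 97, 101, 111, 104, 104, 104, 104, 104, 104, 103, 104, 104, 105, 104, 93, 90, 90, 90]
```

step_arm --pt "0 0.0001 0.002 0 0 0" --pt "0 0.0002 0.004 0 0 0" --pt "0 0.0003 0.006 0 0 0" --pt "0 0.0003 0.006 0 0 0"

```text
time_s: 11.8
tcp_pos: [0.5993, 0.1766, 0.2021]
tool_rot: [-3.141, 0.0, -2.763]
force: [1.4, -1.3, -2.2]
opening: 0.321
finger_force: 59.2
```

```bash
python3 look.py w7
```

```text
t 11.95 tcp [0.5993 0.1766 0.2021] rot [-3.1413 -0.     -2.7635] F tool xyz [-0.23 -0.87  2.1 ] std [0.57 0.43 0.16] trq [-0.124 -0.224  0.024] tip z 0.06609703572134801
[105, 105, 105, 104, 104, 105, 103, 96, 96, 96, 96, 97, 98, 100, 107, 104, 104, 104, 104, 105, 104, 104, 105, 104, 105, 109, 105, 103, 103, 103]
```

step_arm --pt "0 0.0001 0.002 0 0 0" --pt "0 0.0002 0.004 0 0 0" --pt "0 0.0002 0.004 0 0 0"

```text
time_s: 12.38
tcp_pos: [0.5994, 0.1769, 0.1985]
tool_rot: [-3.141, 0.001, -2.763]
force: [0.9, -0.2, 0.5]
opening: 0.319
finger_force: 59.4
```

```bash
python3 look.py w8
```

```text
t 12.53 tcp [0.5994 0.1768 0.1985] rot [-3.1413e+00  7.0000e-04 -2.7635e+00] F tool xyz [-0.25 -1.1   0.13] std [0.19 0.45 0.5 ] trq [-0.194 -0.251  0.014] tip z 0.062479256146252216
[106, 105, 105, 105, 105, 104, 96, 97, 97, 97, 99, 98, 98, 100, 105, 106, 105, 105, 105, 105, 105, 105, 105, 105, 105, 105, 108, 106, 106, 107]
```

```bash
cat > rim.py <<'E'
from h import *
import sys
a=np.radians(21.65); ex=np.array([np.cos(a),np.sin(a),0]); ey=np.array([-np.sin(a),np.cos(a),0]); O=np.array([.5992,.1764,0])
def meas(name):
    im,m=load(name); g=cv2.GaussianBlur(cv2.cvtColor(im,cv2.COLOR_BGR2GRAY).astype(np.float32),(0,0),.6); out=[]
    for y0 in (-.014,.0117):
        v=[]
        for x in np.linspace(-.019,-.006,14):
            ys=np.linspace(y0-.0035,y0+.0055,91); uv=np.array([proj(m,O+ex*x+ey*y+[0,0,.11]) for y in ys],np.float32)
            p=cv2.remap(g,uv[:,:1].T.copy(),uv[:,1:].T.copy(),cv2.INTER_LINEAR).ravel(); d=np.abs(np.gradient(p)); i=d.argmax(); w=slice(max(0,i-6),i+7); v.append((ys[w]*d[w]).sum()/d[w].sum())
        out.append(np.median(v)*1000)
    return np.round(out+[out[1]-out[0]],2)
if __name__=='__main__':
    for n in sys.argv[1:]: print(n,meas(n))
E
python3 rim.py w1 w4 w5 w6 w7 w8
```

```text
w1 [-12.81  12.39  25.19]
w4 [-13.    12.75  25.75]
w5 [-12.69  12.9   25.6 ]
w6 [-12.47  12.59  25.06]
w7 [-12.61  12.93  25.55]
w8 [-12.68  13.07  25.75]
```

step_arm --pt "0 0.0001 0.002 0 0 0" --pt "0 0.0002 0.004 0 0 0" --pt "0 0.0002 0.004 0 0 0"

```text
time_s: 12.95
tcp_pos: [0.5992, 0.1771, 0.1943]
tool_rot: [-3.141, 0.0, -2.763]
force: [1.4, -0.6, 1.5]
opening: 0.318
finger_force: 59.6
```

```bash
python3 look.py w9; python3 rim.py w9
```

```text
t 13.1 tcp [0.5992 0.177  0.1943] rot [-3.1414e+00  3.0000e-04 -2.7636e+00] F tool xyz [-0.75 -1.44 -0.7 ] std [0.18 0.41 0.58] trq [-0.291 -0.271  0.027] tip z 0.058281515775350456
[106, 106, 106, 106, 106, 104, 97, 98, 97, 98, 98, 99, 99, 98, 102, 112, 106, 106, 106, 106, 105, 105, 106, 106, 105, 105, 110, 118, 117, 117]
w9 [-12.55  13.68  26.23]
```

step_arm --pt "0 0.0001 0.002 0 0 0" --pt "0 0.0002 0.004 0 0 0" --pt "0 0.0003 0.006 0 0 0" --pt "0 0.0003 0.006 0 0 0"

```text
time_s: 13.65
tcp_pos: [0.5991, 0.1774, 0.1883]
tool_rot: [-3.142, 0.0, -2.764]
force: [1.0, -1.7, 2.9]
opening: 0.326
finger_force: 59.8
```

```bash
python3 look.py w10; python3 rim.py w10
```

```text
t 13.8 tcp [0.5991 0.1774 0.1883] rot [-3.1415e+00  5.0000e-04 -2.7635e+00] F tool xyz [-0.6  -1.26 -2.55] std [0.56 0.47 0.39] trq [-0.321 -0.273 -0.043] tip z 0.05232547476726199
[106, 106, 106, 106, 105, 98, 98, 99, 99, 99, 99, 99, 99, 100, 101, 107, 106, 106, 105, 106, 106, 106, 106, 106, 107, 105, 104, 106, 108, 108]
w10 [-12.76  14.36  27.12]
```

step_arm --pt "0 -0.0005 0 0 0 0" --pt "0 -0.0005 0 0 0 0" --pt "0 -0.0005 0 0 0 0"

```text
time_s: 14.22
tcp_pos: [0.5992, 0.1773, 0.1883]
tool_rot: [3.141, 0.0, -2.764]
force: [0.7, 0.5, 3.1]
opening: 0.321
finger_force: 59.6
```

```bash
python3 look.py w11; python3 rim.py w11
```

```text
t 14.38 tcp [0.5991 0.1772 0.1883] rot [ 3.1410e+00  3.0000e-04 -2.7635e+00] F tool xyz [-0.9   0.34 -2.49] std [0.28 0.16 0.4 ] trq [ 0.158 -0.26  -0.001] tip z 0.05234005546020454
[105, 106, 106, 106, 106, 101, 98, 98, 98, 98, 99, 99, 100, 100, 102, 109, 106, 106, 106, 106, 106, 106, 106, 106, 106, 105, 104, 105, 107, 107]
w11 [-12.56  14.28  26.84]
```

step_arm --pt "0 0.0001 0.001 0 0 0" --pt "0 0.0001 0.002 0 0 0" --pt "0 0.0002 0.004 0 0 0" --pt "0 0.0002 0.004 0 0 0" --pt "0 0.0002 0.004 0 0 0"

```text
time_s: 15.05
tcp_pos: [0.5991, 0.1774, 0.1847]
tool_rot: [3.141, 0.0, -2.764]
force: [-0.7, 1.4, 6.0]
opening: 0.317
finger_force: 59.9
```

```bash
python3 look.py w12; python3 rim.py w12; python3 - <<'E'
from h import *
im,m=load('w12'); cv2.imwrite('pics/c5.png',cv2.resize(im[110:230,176:336],(800,600),interpolation=cv2.INTER_CUBIC))
E
```

```text
t 15.2 tcp [0.5991 0.1774 0.1848] rot [ 3.1409e+00  3.0000e-04 -2.7635e+00] F tool xyz [-0.08  1.52 -5.45] std [0.4  0.24 0.38] trq [ 0.314  0.061 -0.031] tip z 0.04875038673320192
[106, 105, 106, 105, 104, 99, 99, 99, 99, 98, 99, 100, 100, 100, 99, 102, 108, 106, 106, 106, 105, 105, 105, 106, 105, 105, 104, 100, 101, 101]
w12 [-12.49  14.79  27.28]
```

View pics/c5.png

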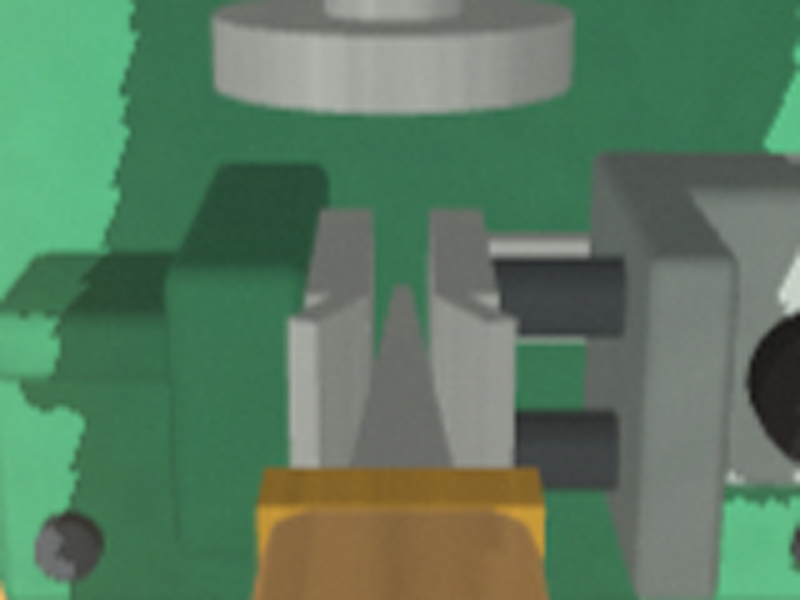

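The blade sits between the plates at mid-length, tip near (402,285) in the crop. It touches both plates:
- **Drag:** about 6.6 N.
- **Spring plate:** back by about 1.8–2 mm.
- **Fixed plate:** net push on it beyond the spring is about 1.5 N.

The feeler is upright and square, so I'm handing in.

```bash
python3 -c "
from h import *
print(close_job())"
```

```text
the job is handed in; nothing more can be done
None
```

The job is handed in: the gripper is holding the feeler upright and still at mid-length between the plates, snug on both. I estimate the spring plate has given way by about 2 mm, judging from the camera views and the drag force. The hand-in call returned no verdict.

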